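# Put the jigger back in the empty well of the bar caddy

## Robot

A 6-joint arm with a two-finger parallel gripper is mounted at the origin on a cart in front of the work surface, level with it; the furniture and walls round the work are solid. World frame = base frame: x ahead of the robot, y to its left, z up, the work surface at z = 0. Lengths are in m, angles in degrees, forces in N, time in s.
With the tool pointing down it reaches from about 0.275 to 0.75 m from the base axis. Payload 10.2 kg.
Tool frame: the origin (TCP) lies on the front face of the gripper's body, between the roots of the fingers; the fingertips stand 64 mm ahead of it and the grasp point (between the pads) lies 45 mm ahead of it (bot.grip_point_offset is the distance from the TCP to the grasp point, in m); z points along the fingers, y is the direction in which the jaws open and shut (so a half turn about z gives the same grasp; the last joint's range is limited). The gripper opens to 88 mm and grips with 3 to 60 N. Pads are 18 mm wide; open, the fingers measure 123 mm over their backs; the gripper's body (75 mm by 187 mm) begins 45 mm behind the grasp point.
Start: joints at [56.07, 17.928, 85.812, -0, 76.261, -12.8], TCP at [0.189, 0.49, 0.303] pointing down, gripper open.
Joint ranges: [-168.41, 168.41], [-55.51, 124.54], [10.69, 146.95], [-70.63, 250.63], [1, 178], [-165.06, 165.06]. Speed limits (degrees/s): [136.94, 136.94, 172.46, 180, 180, 180].

## Interface

Orientations are given as [roll, pitch, yaw] about the fixed x, y, z axes, in that order (R = Rz(yaw) Ry(pitch) Rx(roll)).
In Python, from rig import bot gives the robot as it stands.
- The arm moves only by the tool play_rows, never from a script. Its argument "series" is a list that holds one entry, the list of rows, each a list of 7 numbers: the turn, a rotation vector about the tool's x, y, z in rad, then the shift along the tool's x, y, z in cm, then the opening, from -1 (shut) to 1 (fully open). A call has 1 to 12 rows; each row is the pose to reach, as a shift and turn from the pose commanded when the call began, along the tool's axes at that moment; what a row does not reach only later rows make up. A row lasts 1/8 s, in which the tool goes at most 62.5 mm and 10.7 degrees, less where a joint would pass 70% of its speed; a pose out of reach is approached as far as the arm can. A call with a gripper value outside its range is refused whole. The fingers move at their own pace and stop on an object; the grip force is fixed at half the most. Time passes only in rows, so rows that repeat a pose let the fingers close. It gives the time, the measured TCP pose, the force and the opening at its end, in the units of the state.
- bot.get_state(): the state, without advancing time (a new reading comes with each control period).
- bot.get_image(name): name is "scene" or "top" or "wrist"; returns a dict with "image" (384x512x3 uint8, red, green, blue), "K" (3x3 intrinsics, pixels), "D" ([k1, k2, p1, p2, k3] as OpenCV has them; the pictures are not rectified), "rvec" (rotation vector, rad) and "tvec" (3), from world to camera coordinates, as OpenCV has them; the wrist camera has in their place "mount" (4x4, takes a point from camera to tool coordinates, whose origin is the TCP and whose axes are the flange's). Camera axes: x right, y down, z forward; pixel columns grow to the right and rows downward; lengths in m; the calibration is good to about 2 mm. A picture is of the moment at which its call begins: read the wrist's pose just before it. There is no depth.
- bot.finish_job(): hands the job in, once; it reports no verdict.
Trained networks look in the newest picture that a camera, given by its name, has taken for a name from the list of things; names that differ only in an ending like _2 or _b are one class to them, and where a whole thing is asked for, a point or a joint stands for the part that bears it (a point fixed in the world has none). Each returns a list of dicts, best first, with "score" (0 to 1); they miss things now and then, are a little off and sometimes report something else, mostly with a low value. They report only what shows in the picture. A call takes as long as a camera call. They do not tell look-alikes from the thing itself.
- bot.trace(camera, target): "region" (384x512 bool, what is visible of it).
- bot.landmark_of(camera, target): "position" ([x, y, z] in m, in world coordinates, good to about 4 mm: a listed point, or the origin of a listed thing).
The state is a dict: "t": time; "joints": joint angles; "dq": joint speeds; "effort": joint torques, N m; "tool_pos": TCP position; "tcp_rot": TCP orientation; "force": force on the tool from outside, world axes, zero at the start; "moment": the same for the moment, N m; "gripper_width": finger opening in m.
Only numpy, scipy, OpenCV 4.12 (cv2) and the standard library are available. Lean on these libraries where they do the work, as an engineer would, in place of code of your own. Each camera call takes 0.05 s, during which the arm holds its last target.

## Task

Put the steel jigger (the hourglass-shaped double measuring cup) back where it is kept: lower it upright into the one empty round well of the wooden bar caddy until it stands on the bottom, and let go. Lower it gently rather than dropping it in, and leave the two small dasher bottles standing in their own wells.

Things in the scene. Friction and masses are not known exactly. Their poses are not given: they have to be found in the camera images.
- jigger_mid (a point): Polished steel double jigger, hourglass-shaped, loose, standing upright on the stand, 97 mm tall, 41 mm across at the rim, about 90 g. For contact it is a plain solid 41 mm round: it can be gripped anywhere from half-way up to the rim, from any side. This point is on its axis, half-way up (48.5 mm above its underside); z points up the axis.
- free_well (a point): The empty well of the bar caddy: a fixed light wooden block, 94 x 290 x 45 mm high, with three round blind wells in a row, 92 mm apart, each 65 mm across; which is empty changes. A black rubber disc lies at its bottom. Point: centre of the disc's top, where the jigger must stand, 10 mm above the stand and 35 mm below the block's top. z points up, y along the row of wells, x across the block.
- bitters_a_mid (a point): Small brown dasher bottle with a yellow cap, 47 mm across, 138 mm tall with its cap, standing loose in another well of the caddy (the bottom of that well is 7 mm above the stand). This point is on its axis, 58 mm above its underside; z points up the axis.
- bitters_b_mid (a point): Small brown dasher bottle with a red label and a black cap, 47 mm across, 138 mm tall with its cap, standing loose in the remaining well of the caddy. This point is on its axis, 58 mm above its underside; z points up the axis.
Things that resemble listed ones, but are neither listed nor needed, are in the scene too. Of the things that look like the part that bears jigger_mid, the middle-sized one is meant.

How it is judged (in metres and radians):
On the way:
1. the jigger is lifted off the stand (height (world z) of jigger_mid above 0.085 m), for 0.2 s.
At the end, for the whole second after the job is handed in: The jigger stands at rest on the bottom of the empty well: its middle within 16 mm of the well's axis and 43 to 53 mm above the rubber disc, upright to 10 degrees, same way up as it started. Both dasher bottles stand in their own wells, upright to 15 degrees and within 30 mm of where they began (horizontal distance between jigger_mid and free_well below 0.016 m and z of jigger_mid in the frame of free_well between 0.043 and 0.053 m and angle between jigger_mid's own z axis and vertical below 0.17 rad and linear speed of jigger below 0.02 m/s and angle between each of bitters_a_mid, bitters_b_mid's own z axis and vertical below 0.26 rad and height (world z) of each of bitters_a_mid, bitters_b_mid below 0.08 m and distance of each of bitters_a_mid, bitters_b_mid from where it was at the start of the episode below 0.03 m); the robot touches nothing.
It fails at once if the jigger is dropped into the well (faster than 0.5 m/s in the well) (horizontal distance between jigger_mid and free_well below 0.02 m and z of jigger_mid in the frame of free_well below 0.075 m and linear speed of jigger above 0.5 m/s).
It fails at once if a dasher bottle is lifted out of its well or tipped more than 30 degrees (height (world z) of any of bitters_a_mid, bitters_b_mid above 0.1 m or angle between any of bitters_a_mid, bitters_b_mid's own z axis and vertical above 0.52 rad).
It also fails if it takes over 32 s, if anything falls off the work surface, if the arm or the gripper's body presses on something with over 40 N, if the wrist force passes 120 N, or if a joint passes its speed limit or range.

## Working session

There is one attempt and no reset: what is moved stays moved. The work goes in short steps, Python scripts to look and compute and a tool call to move; the robot and the scene stay as the last step left them, time stands still between calls to the robot, and variables do not carry over. Pictures are saved under pics/ and viewed, and the job is handed in when it is done.

Besides the shell and the picture viewer there is one more tool, called after "Request:" as a command line: name --argument value ..., lists and objects as JSON in quotes. play_rows: Moves the arm, as the interface text tells. Its arguments: {"type":"object","properties":{"series":{"type":"array"}},"required":["series"]}

```bash
mkdir -p pics
cat > h.py <<'E'
from rig import bot
import numpy as np, cv2
def save(n,im): cv2.imwrite('pics/'+n,cv2.cvtColor(im,cv2.COLOR_RGB2BGR))
def ray(d,u,v):
    R=cv2.Rodrigues(np.array(d['rvec'],float))[0];t=np.array(d['tvec'],float).ravel()
    p=cv2.undistortPoints(np.array([[[u,v]]],float),np.array(d['K'],float),np.array(d['D'],float)).ravel()
    return -R.T@t, R.T@np.array([p[0],p[1],1.])
def at_z(d,u,v,z):
    c,r=ray(d,u,v); return c+r*(z-c[2])/r[2]
E
python3 - <<'E'
from h import *
print(bot.get_state())
for c in('scene','top','wrist'):
    d=bot.get_image(c); save(c+'0.png',d['image'])
    if c!='wrist':
        for t in('jigger_mid','free_well','bitters_a_mid','bitters_b_mid'):
            print(c,t,[(np.round(x['position'],3).tolist(),round(x['score'],2)) for x in bot.landmark_of(c,t)])
E
```

```text
{'t': 0.0, 'joints': array([ 5.60707029e+01,  1.79590723e+01,  8.58545086e+01, -1.12665740e-04,
        7.62601331e+01, -1.28021563e+01]), 'dq': array([-0.0354357 , -0.01844679,  0.03023074,  0.01538051,  0.00480263,
        0.01335333]), 'effort': array([ 4.89740851e-04, -4.02217627e+01, -2.52265477e+01,  6.94369711e-02,
        3.53773206e-02, -1.04024357e-04]), 'tool_pos': array([0.18916546, 0.48955624, 0.30216106]), 'tcp_rot': array([-1.79928094e+02, -1.62272382e-02,  1.58872876e+02]), 'force': array([-0.22946852, -0.1296136 ,  0.39270172]), 'moment': array([-0.03953628, -0.02066967,  0.00635137]), 'gripper_width': 0.08809897692733931}
scene jigger_mid [([0.434, 0.045, 0.05], 0.86), ([0.479, 0.126, 0.068], 0.77), ([0.361, 0.095, 0.034], 0.75), ([0.598, 0.007, 0.065], 0.68)]
scene free_well [([0.609, -0.082, 0.005], 0.57)]
scene bitters_a_mid [([0.592, 0.097, 0.063], 0.75)]
scene bitters_b_mid [([0.599, 0.011, 0.065], 0.92)]
top jigger_mid [([0.478, 0.127, 0.066], 0.92), ([0.429, 0.044, 0.046], 0.57), ([0.357, 0.087, 0.036], 0.54)]
top free_well [([0.608, -0.082, 0.015], 0.87)]
top bitters_a_mid [([0.596, 0.099, 0.07], 0.74)]
top bitters_b_mid [([0.599, 0.01, 0.066], 0.56)]
```

View pics/scene0.png

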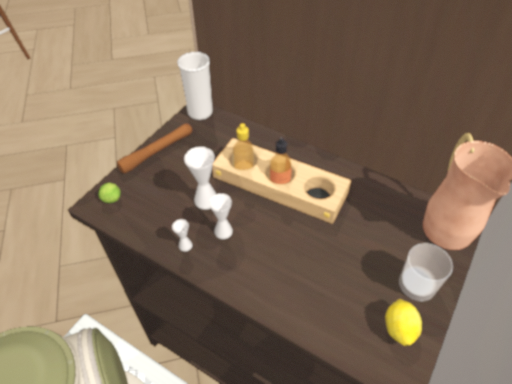

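View pics/top0.png

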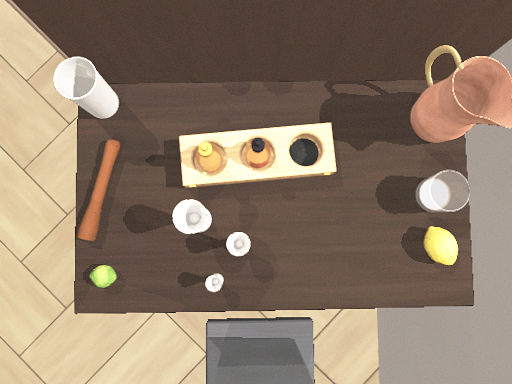

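The scene image shows three look-alikes: a large one at (203,178), a middle one at (222,217) and a small one at (182,235). I choose the middle one, which in the top image is at (238,244). I'll check it in a close crop and measure its rim, along with the empty well at top (304,152).

Run:
```python
from h import *
for c in('scene','top'):
    d=bot.get_image(c); im=d['image']
    R=cv2.Rodrigues(np.array(d['rvec'],float))[0]; print(c,'cam',-R.T@np.array(d['tvec']).ravel())
    if c=='top':
        save('topc.png',np.hstack([cv2.resize(im[200:300,150:270],None,fx=3.3,fy=3.3,interpolation=cv2.INTER_CUBIC),cv2.resize(im[110:210,220:340],None,fx=3.3,fy=3.3,interpolation=cv2.INTER_CUBIC)]))
    else: save('scenec.png',cv2.resize(im[130:260,150:300],None,fx=4,fy=4,interpolation=cv2.INTER_CUBIC))
    for t in bot.trace(c,'jigger_mid'):
        ys,xs=np.nonzero(t['region']); print(c,round(t['score'],2),xs.min(),xs.max(),ys.min(),ys.max(),len(xs))
    # project models
    def pr(P): return cv2.projectPoints(np.array(P,float),np.array(d['rvec'],float),np.array(d['tvec'],float),np.array(d['K'],float),np.array(d['D'],float))[0].reshape(-1,2)
    a=np.linspace(0,2*np.pi,60)
    big=cv2.resize(im,None,fx=4,fy=4,interpolation=cv2.INTER_CUBIC)
    for (x,y,z,r,col) in((.432,.0445,.097,.0205,(255,0,0)),(.432,.0445,0,.0205,(0,255,0)),(.6085,-.082,.045,.0325,(255,0,0)),(.6085,-.082,.01,.0325,(0,255,0))):
        p=pr(np.c_[x+r*np.cos(a),y+r*np.sin(a),0*a+z]); cv2.polylines(big,[((p+.5)*4-.5).astype(int)],True,col,1)
    if c=='top': save('topo.png',np.hstack([big[840:1080,800:1100],big[500:740,1060:1360]]))
    else: save('sceneo.png',np.hstack([big[740:1000,780:1080],big[640:900,1130:1430]]))
```

```text
scene cam [ 0.01487908 -0.29850719  0.76301285]
scene 0.75 173 191 220 250 331
scene 0.63 186 215 147 208 1147
scene 0.57 211 232 194 237 603
top cam [0.43935712 0.02362885 0.92451537]
top 0.85 173 211 199 232 1031
top 0.79 206 222 274 290 225
top 0.58 227 251 232 254 445
```

View pics/scenec.png

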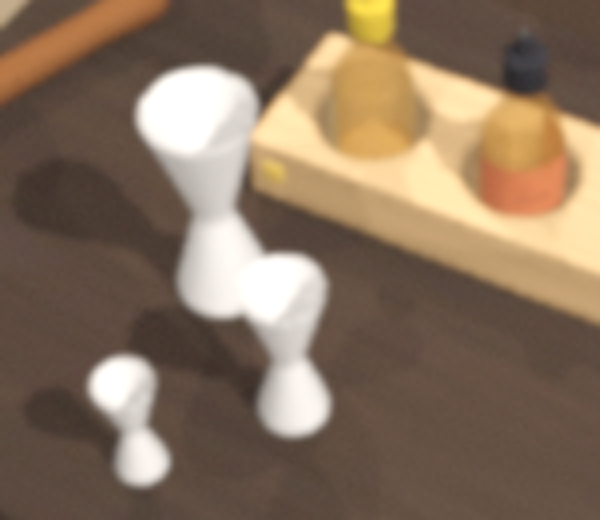

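View pics/topo.png

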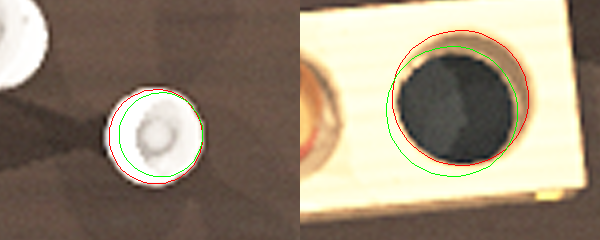

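View pics/sceneo.png

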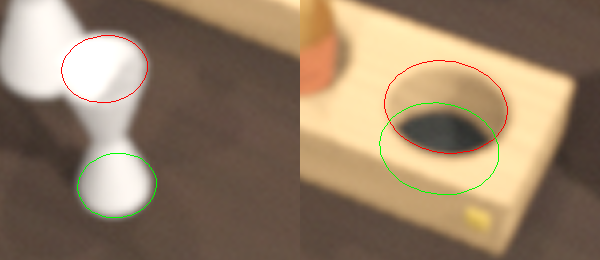

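The crop confirms the choice: the middle jigger at top (238,244) matches a 41 mm × 97 mm outline at (0.432, 0.045), and the well outline fits at (0.6085, -0.082). I'll keep the jaws across the row (yaw about 85) so the body stays clear of the bottles and the large jigger. First move is a hover above the jigger.

Request:
play_rows --series '[[[0,0,0.3,-9,-8,1,1],[0,0,0.6,-18,-15,2,1],[0,0,1.29,-38.7,-32.8,5,1],[0,0,1.29,-38.7,-32.8,5,1],[0,0,1.29,-38.7,-32.8,5,1],[0,0,1.29,-38.7,-32.8,5,1],[0,0,1.29,-38.7,-32.8,5,1],[0,0,1.29,-38.7,-32.8,5,1],[0,0,1.29,-38.7,-32.8,5,1],[0,0,1.29,-38.7,-32.8,5,1],[0,0,1.29,-38.7,-32.8,5,1],[0,0,1.29,-38.7,-32.8,5,1]]]'

```text
t: 2.25
tool_pos: [0.4317, 0.0453, 0.253]
tcp_rot: [180.0, -0.0, 85.1]
force: [0.3, 0.2, -0.6]
gripper_width: 0.088
```

Run:
```python
from h import *
from scipy.spatial.transform import Rotation as Ro
s=bot.get_state(); print(s['t'],s['tool_pos'],s['tcp_rot'],s['joints'],s['gripper_width'])
d=bot.get_image('wrist'); im=d['image']
T=np.eye(4);T[:3,:3]=Ro.from_euler('xyz',s['tcp_rot'],degrees=True).as_matrix();T[:3,3]=s['tool_pos']
C=np.linalg.inv(T@np.array(d['mount'])); rv=cv2.Rodrigues(C[:3,:3])[0]; tv=C[:3,3]
a=np.linspace(0,2*np.pi,60)
for (x,y,z,r,col) in((.432,.045,.097,.0205,(255,0,0)),(.432,.045,0,.0205,(0,255,0))):
    p=cv2.projectPoints(np.c_[x+r*np.cos(a),y+r*np.sin(a),0*a+z],rv,tv,np.array(d['K'],float),np.array(d['D'],float))[0].reshape(-1,2)
    cv2.polylines(im,[p.astype(int)],True,col,1)
save('w1.png',im)
print([(np.round(x['position'],3).tolist(),round(x['score'],2)) for x in bot.landmark_of('wrist','jigger_mid')])
```

```text
2.25 [0.43165033 0.04530964 0.25296527] [ 1.79976545e+02 -2.53986636e-03  8.50657474e+01] [-9.55248530e+00  9.30416854e+00  1.04742117e+02  4.84103512e-03
  6.59305404e+01 -4.62020568e+00] 0.08803429360354309
[([0.43, 0.046, 0.052], 0.8), ([0.359, 0.091, 0.036], 0.76), ([0.48, 0.131, 0.068], 0.68)]
```

View pics/w1.png

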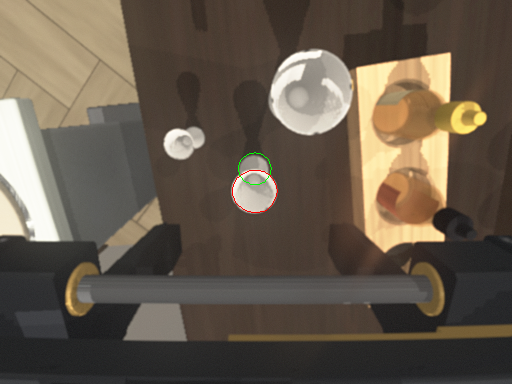

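The wrist view agrees with the model: rim at (254,191), base at (255,168), and the fingers clear both neighbours. I'll descend 13.5 cm, then close.

Request:
play_rows --series '[[[0,0,0,0,0,4,1],[0,0,0,0,0,8,1],[0,0,0,0,0,11,1],[0,0,0,0,0,12.5,1],[0,0,0,0,0,13.5,1],[0,0,0,0,0,13.5,1],[0,0,0,0,0,13.5,-1],[0,0,0,0,0,13.5,-1],[0,0,0,0,0,13.5,-1],[0,0,0,0,0,13.5,-1],[0,0,0,0,0,13.5,-1],[0,0,0,0,0,13.5,-1]]]'

```text
t: 3.85
tool_pos: [0.4319, 0.0442, 0.1177]
tcp_rot: [-180.0, -0.0, 85.0]
force: [-0.1, -0.1, -0.2]
gripper_width: 0.0388
```

The fingers stopped at 39 mm, so they are holding the jigger. Now I'll lift it.

Request:
play_rows --series '[[[0,0,0,0,0,0,-1],[0,0,0,0,0,0,-1],[0,0,0,0,0,-2,-1],[0,0,0,0,0,-5,-1],[0,0,0,0,0,-8,-1],[0,0,0,0,0,-11,-1],[0,0,0,0,0,-13,-1],[0,0,0,0,0,-14,-1],[0,0,0,0,0,-14,-1],[0,0,0,0,0,-14,-1]]]'

```text
t: 5.1
tool_pos: [0.4317, 0.0443, 0.2569]
tcp_rot: [-179.9, -0.0, 85.0]
force: [0.2, 0.0, -0.6]
gripper_width: 0.0391
```

Run:
```python
from h import *
s=bot.get_state(); print(s['t'],s['tool_pos'],s['tcp_rot'],s['joints'],s['gripper_width'],s['force'])
d=bot.get_image('scene'); save('s2.png',d['image'])
print([(np.round(x['position'],3).tolist(),round(x['score'],2)) for x in bot.landmark_of('scene','jigger_mid')])
```

```text
5.1 [0.43174731 0.04427024 0.25688377] [-1.79912457e+02 -5.37902127e-03  8.49577299e+01] [-9.68797986e+00  9.07952731e+00  1.04367135e+02 -1.88352618e-03
  6.66410296e+01 -4.64496577e+00] 0.03910207597185328 [ 0.15248091  0.03023666 -0.61521085]
[([0.43, 0.044, 0.189], 0.78), ([0.359, 0.091, 0.033], 0.77), ([0.481, 0.125, 0.068], 0.72)]
```

View pics/s2.png

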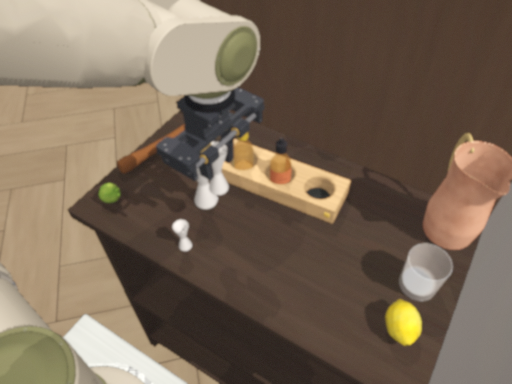

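The jigger is lifted, with its middle at 0.189 as expected, and it hangs upright. I'll move it above the well with 2 cm of extra height.

Request:
play_rows --series '[[[0,0,0,-2,2,-2,-1],[0,0,0,-5,5,-2,-1],[0,0,0,-8,9,-2,-1],[0,0,0,-10,13,-2,-1],[0,0,0,-11,16,-2,-1],[0,0,0,-11,18,-2,-1],[0,0,0,-11,18.7,-2,-1],[0,0,0,-11,18.7,-2,-1],[0,0,0,-11,18.7,-2,-1]]]'

```text
t: 6.32
tool_pos: [0.6081, -0.0815, 0.2778]
tcp_rot: [-180.0, 0.0, 85.0]
force: [-0.3, 0.1, -1.5]
gripper_width: 0.0389
```

```bash
cat > ov.py <<'E'
from h import *
from scipy.spatial.transform import Rotation as Ro
import sys
n=sys.argv[1]
s=bot.get_state(); print(s['t'],s['tool_pos'],s['tcp_rot'],s['gripper_width'],s['force'])
x0,y0,z0=s['tool_pos']; z0-=.1177
a=np.linspace(0,2*np.pi,60)
out=[]
for c in('wrist','scene','top'):
    d=bot.get_image(c); im=cv2.resize(d['image'],None,fx=4,fy=4,interpolation=cv2.INTER_CUBIC)
    if c=='wrist':
        T=np.eye(4);T[:3,:3]=Ro.from_euler('xyz',s['tcp_rot'],degrees=True).as_matrix();T[:3,3]=s['tool_pos']
        C=np.linalg.inv(T@np.array(d['mount'])); rv=cv2.Rodrigues(C[:3,:3])[0]; tv=C[:3,3]
    else: rv=np.array(d['rvec'],float);tv=np.array(d['tvec'],float)
    for (x,y,z,r,col) in((x0,y0,z0+.097,.0205,(255,0,0)),(x0,y0,z0,.0205,(0,255,0)),(.6085,-.082,.045,.0325,(0,0,255))):
        p=cv2.projectPoints(np.c_[x+r*np.cos(a),y+r*np.sin(a),0*a+z],rv,tv,np.array(d['K'],float),np.array(d['D'],float))[0].reshape(-1,2)
        cv2.polylines(im,[(p*4+1.5).astype(int)],True,col,2); 
        if col[2]: m=p.mean(0)*4
    print(c,m/4)
    u=int(np.clip(m[0]-300,0,2048-600)); v=int(np.clip(m[1]-300,0,1536-600)); out.append(cv2.resize(im[v:v+600,u:u+600],(390,390)) )
    for t in('jigger_mid','bitters_a_mid','bitters_b_mid','free_well'): print(c,t,[(np.round(x['position'],3).tolist(),round(x['score'],2)) for x in bot.landmark_of(c,t)])
save(n,np.hstack(out[:2])); save('t'+n,out[2])
E
python3 ov.py o3.png
```

```text
6.325 [ 0.6081239  -0.08153004  0.27783341] [-1.79987014e+02  8.03477371e-04  8.49722451e+01] 0.03890787803093611 [-0.27812419  0.05041405 -1.54526912]
wrist [255.49598278 172.42603522]
wrist jigger_mid [([0.607, -0.08, 0.211], 0.84), ([0.36, 0.091, 0.037], 0.75), ([0.608, -0.084, 0.014], 0.69)]
wrist bitters_a_mid []
wrist bitters_b_mid [([0.598, 0.008, 0.062], 0.71)]
wrist free_well [([0.606, -0.085, 0.013], 0.83)]
scene [318.70150309 186.08830616]
scene jigger_mid [([0.359, 0.092, 0.032], 0.89), ([0.609, -0.083, 0.212], 0.69), ([0.478, 0.126, 0.068], 0.65)]
scene bitters_a_mid [([0.592, 0.102, 0.06], 0.97), ([0.603, -0.081, 0.005], 0.44)]
scene bitters_b_mid [([0.597, 0.005, 0.067], 0.7)]
scene free_well [([0.607, -0.079, 0.006], 0.54)]
top [304.7081195  148.82109551]
top jigger_mid [([0.36, 0.09, 0.035], 0.65)]
top bitters_a_mid [([0.597, 0.102, 0.068], 0.81)]
top bitters_b_mid [([0.602, 0.01, 0.066], 0.97)]
top free_well []
```

View pics/o3.png

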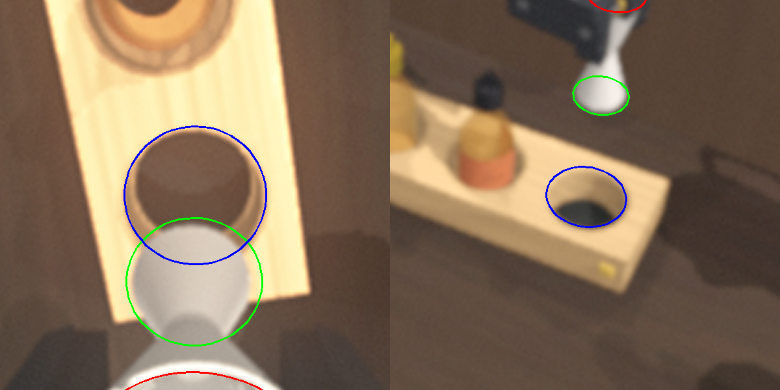

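The jigger hangs upright above the well. In the wrist view the well outline at (255,172) fits to about 1 mm. The TCP has to go down 15.0 cm to seat it, so I'll lower to 14.6 cm, slowing near the end.

Request:
play_rows --series '[[[0,0,0,0,0,2,-1],[0,0,0,0,0,5,-1],[0,0,0,0,0,8,-1],[0,0,0,0,0,10,-1],[0,0,0,0,0,11,-1],[0,0,0,0,0,12,-1],[0,0,0,0,0,13,-1],[0,0,0,0,0,13.8,-1],[0,0,0,0,0,14.3,-1],[0,0,0,0,0,14.6,-1],[0,0,0,0,0,14.6,-1],[0,0,0,0,0,14.6,-1]]]'

```text
t: 8.57
tool_pos: [0.6087, -0.0818, 0.132]
tcp_rot: [180.0, 0.0, 85.0]
force: [0.6, 0.1, -0.4]
gripper_width: 0.039
```

Not touching yet. I'll go down in 1 mm steps.

Request:
play_rows --series '[[[0,0,0,0,0,0.1,-1],[0,0,0,0,0,0.2,-1],[0,0,0,0,0,0.3,-1],[0,0,0,0,0,0.3,-1],[0,0,0,0,0,0.3,-1]]]'

```text
t: 9.2
tool_pos: [0.6086, -0.0818, 0.1287]
tcp_rot: [180.0, -0.0, 85.0]
force: [-0.0, -0.2, 0.3]
gripper_width: 0.0388
```

Request:
play_rows --series '[[[0,0,0,0,0,0.1,-1],[0,0,0,0,0,0.1,-1],[0,0,0,0,0,0.1,-1]]]'

```text
t: 9.57
tool_pos: [0.6086, -0.0818, 0.1277]
tcp_rot: [180.0, 0.0, 85.0]
force: [0.2, -0.2, -1.3]
gripper_width: 0.0386
```

Request:
play_rows --series '[[[0,0,0,0,0,0.1,-1],[0,0,0,0,0,0.1,-1],[0,0,0,0,0,0.1,-1]]]'

```text
t: 9.95
tool_pos: [0.6087, -0.0818, 0.1276]
tcp_rot: [180.0, 0.0, 85.0]
force: [-2.8, 0.4, 6.8]
gripper_width: 0.0389
```

```bash
python3 ov.py o4.png
```

```text
9.95 [ 0.6087224  -0.08177319  0.12764043] [1.79969092e+02 1.28125085e-02 8.49637082e+01] 0.03885816940323322 [-2.77503147  0.42661258  6.7576073 ]
wrist [255.00235379 223.33021876]
wrist jigger_mid [([0.606, -0.08, 0.062], 0.75)]
wrist bitters_a_mid []
wrist bitters_b_mid [([0.6, 0.011, 0.065], 0.96)]
wrist free_well []
scene [318.70150309 186.08830616]
scene jigger_mid [([0.477, 0.129, 0.066], 0.77), ([0.362, 0.092, 0.032], 0.51), ([0.609, -0.082, 0.058], 0.44)]
scene bitters_a_mid [([0.597, 0.103, 0.065], 0.78)]
scene bitters_b_mid [([0.602, 0.006, 0.065], 0.69)]
scene free_well [([0.611, -0.08, 0.058], 0.58), ([0.606, -0.082, 0.005], 0.42)]
top [304.7081195  148.82109551]
top jigger_mid [([0.478, 0.126, 0.064], 0.87), ([0.359, 0.09, 0.038], 0.63)]
top bitters_a_mid [([0.598, 0.104, 0.067], 0.66)]
top bitters_b_mid [([0.602, 0.012, 0.067], 0.75)]
top free_well []
```

View pics/o4.png

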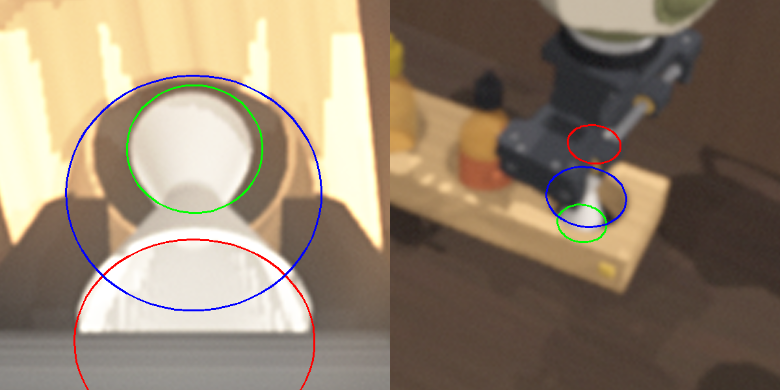

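Contact came at the expected height: TCP 0.1276 against a planned 0.1277, with 6.8 N upward. The jigger's base is inside the well. I'll open and then rise straight up.

Request:
play_rows --series '[[[0,0,0,0,0,-0.05,0.3],[0,0,0,0,0,-0.05,0.8],[0,0,0,0,0,-0.05,1],[0,0,0,0,0,-0.05,1],[0,0,0,0,0,-0.05,1],[0,0,0,0,0,-1,1],[0,0,0,0,0,-4,1],[0,0,0,0,0,-8,1],[0,0,0,0,0,-12,1],[0,0,0,0,0,-15,1],[0,0,0,0,0,-15,1],[0,0,0,0,0,-15,1]]]'

```text
t: 12.2
tool_pos: [0.6083, -0.0817, 0.2757]
tcp_rot: [-179.9, -0.0, 85.0]
force: [-0.1, -0.1, -0.0]
gripper_width: 0.0882
```

```bash
sed -i "s/^x0,y0,z0=.*/x0,y0,z0=.6087,-.0818,.010/" ov.py; python3 ov.py o5.png
```

```text
12.2 [ 0.60829983 -0.08167685  0.27570141] [-1.79910996e+02 -1.96065141e-02  8.49575862e+01] 0.088244952120965 [-0.0911907  -0.1023754  -0.04422551]
wrist [255.60179318 172.79442704]
wrist jigger_mid [([0.359, 0.091, 0.036], 0.73), ([0.609, -0.079, 0.062], 0.69)]
wrist bitters_a_mid []
wrist bitters_b_mid [([0.602, 0.009, 0.061], 0.93)]
wrist free_well [([0.609, -0.086, 0.011], 0.84)]
scene [318.70150309 186.08830616]
scene jigger_mid [([0.609, -0.081, 0.058], 0.9), ([0.479, 0.127, 0.068], 0.89), ([0.36, 0.09, 0.034], 0.55)]
scene bitters_a_mid [([0.594, 0.098, 0.061], 0.64)]
scene bitters_b_mid [([0.6, 0.007, 0.066], 0.9), ([0.606, -0.076, 0.004], 0.21)]
scene free_well [([0.604, -0.079, 0.005], 0.58)]
top [304.7081195  148.82109551]
top jigger_mid [([0.478, 0.126, 0.065], 0.86), ([0.359, 0.09, 0.034], 0.75)]
top bitters_a_mid [([0.597, 0.101, 0.067], 0.69)]
top bitters_b_mid [([0.602, 0.008, 0.063], 0.6)]
top free_well []
```

View pics/o5.png

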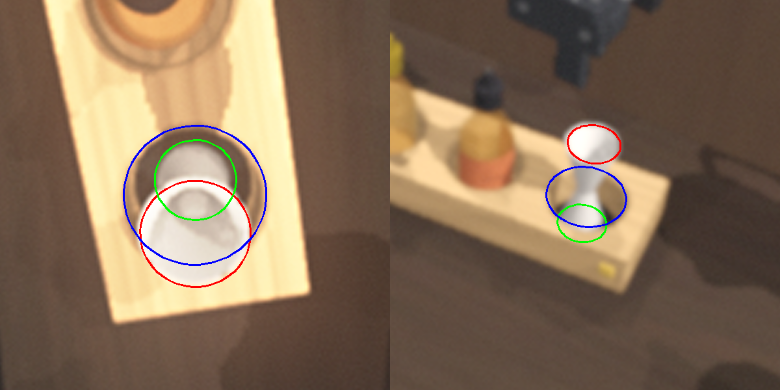

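The jigger stands upright and centred in the well with the model outlines matching. The gripper is clear and the bottles haven't moved, so I'm handing in.

```bash
python3 -c "
from rig import bot
print(bot.finish_job())"
```

```text
the job is handed in; nothing more can be done
None
```

The middle-sized jigger is standing upright in the caddy's empty well, and the job is handed in at about 12 s on the robot's clock. I gripped it above half-height and lowered it the last few millimetres in 1 mm steps. It touched bottom with about 7 N at the expected height, and I then let go and raised the gripper clear.

- **Jigger:** the networks put its middle at (0.609, -0.081, 0.058), about 48 mm above the rubber disc. It is within about 5 mm of the well's axis, and the outlines I projected for an upright jigger match the pictures.
- **Bottles:** both stand upright within about 5 mm of where they began, which is roughly the networks' own error.
- **Gripper:** it hangs empty above the jigger and reads no outside force.
- **What disagreed:** after the release, the top camera's network did not report the jigger in the well or the well itself, though the gripper hangs over that spot. The wrist and scene cameras agreed with each other to within about 4 mm. The hand-in gave no verdict.

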